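# Feed a carved blank into the copy-carving unit

### The job

Set the pale wooden blank into the wooden-rimmed seat on the feed carriage and let go of it. Then push the carriage by its red block: it is stuck on a bead of hardened glue, so lean on it until it breaks free, and slide it on under the grey hood until it is up against the hidden spring buffer in there. Press the buffer in lightly but never squash it, then let go, leaving the blank in its seat, the carriage resting against the buffer, and the dark piece and the cork block where they were.

Things in the scene. Friction and masses are not known exactly. Their poses are not given: they have to be found in the camera images.
- rail: Fixed feed rail; origin on the bench under its middle, x = feed direction (to the hood), z up. Plywood base 560 x 150 x 18 mm, x -295 to +265. Grey hood over x +30 to +240, 130 wide, roof 121 high, front open; motor on its roof from x +140, 241 high. Hidden in the hood is a stop with a spring buffer, its place different each time.
- carriage (a joint): Travel of the carriage along the rail's +x, m; 0 = parked, stuck. It has up to 4 mm of play, then a glue bead holds it: pushing over it takes about 8 to 16 N (friction included), and it is free after some 20 mm of travel. Then it slides with about 4 N friction, and meets the hidden buffer at a travel between 130 and 200 mm.
- buffer (a joint): How far the hidden spring buffer is pressed in, m; 0 = untouched. About 3 N per mm, on top of the carriage's 4 N friction. Pressing it in 2 to 4 mm is right; at 7 mm it is squashed. When the push ends it drives the carriage back until friction holds it, about 1 mm pressed in.
- seat (a point): Centre of the floor of the seat on the carriage; x = feed direction, z up. The seat floor is 47 mm above the bench, 98 mm long (x) and 40 mm wide (y), within a wooden rim 7 mm high and 7 mm wide.
- push_block (a point): Centre of the top face of the red push block at the carriage's rear, 97 mm above the bench; axes as the seat's, whose centre lies 125 mm ahead (+x). Block 16 mm thick (x), 50 wide (y), 50 tall, on the steel deck (deck top 47 mm above the bench, 74 wide, reaching 12 mm behind the block). Push its rear (-x) face forwards.
- blank: The pale wooden blank, loose, about 90 g: base 90 (x) x 32 (y) x 24 mm, with a rounded upper part 60 x 32 mm to 40 mm height. Origin: centre of its underside; x along its length, z up. Either way round in the seat is right.
- dark_piece: A dark brown finished piece of the same shape and size, loose; not to be used. Origin: centre of its underside, x along its length.
- sanding_block: Cork sanding block 110 x 65 x 35 mm; loose bystander. Origin: centre of its underside.
There are look-alikes about, which are no part of the job. What is shaped like the blank but green is not meant.

How it is judged:
By the outcome, as a careful person would: the job done as asked, in the order asked, and still so for the second after the job is handed in, with the robot touching nothing.
It also fails if it takes over 72 s, if anything falls off the work surface, if the arm or the gripper's body presses on something with over 40 N, if the wrist force passes 120 N, or if a joint passes its speed limit or range.

### The arm

A 6-joint arm with a two-finger parallel gripper is mounted at the origin on the work surface. World frame = base frame: x ahead of the robot, y to its left, z up, the work surface at z = 0. Lengths are in mm, angles in rad, forces in N, time in s.
With the tool pointing down it reaches from about 350 to 875 mm from the base axis. Payload 4.2 kg.
Tool frame: the origin (TCP) lies at the very end of the fingers, on their centre line; the grasp point (between the pads) lies 19 mm behind it; z points along the fingers, y is the direction in which the jaws open and shut (so a half turn about z gives the same grasp; the last joint's range is limited). The gripper opens to 85 mm and grips with 20 to 120 N. Pads are 22 mm wide; open, the fingers measure 114 mm over their backs; the gripper's body (76 mm by 85 mm) begins 54 mm behind the grasp point. The pads swing forward as they close: fully open they stand 13 mm farther back than shut.
Start: joints at [1.57, 0.385, 0.008, 0, -1.194, -0.259], TCP at [160.523, 604.013, 231.312] pointing down, gripper open.
Joint ranges: [-3.14, 3.14], [-1.21, 2.06], [-1.07, 1.41], [-3.16, 2.05], [-2.99, -0.16], [-3.1, 3.1]. Speed limits (rad/s): [2.79, 2.79, 3.14, 3.14, 3.14, 3.14].

### API

Orientations are given as a unit quaternion [x, y, z, w].
In Python, from bench import read_state, get_image, camera_params, job_done gives the robot as it stands.
- The arm moves only by the tool send_rows, never from a script. Its arguments are lists of equal length, an entry for each row: "translation": the shift along the tool's x, y, z in m, a list of three; "yaw": the turn about the tool's z in degrees; "fingers": the closure in counts, from 0 (fully open) to 255 (shut). A call has 1 to 12 rows; each row is the pose to reach, as a shift and turn from the pose measured when the call began, along the tool's axes at that moment; what a row does not reach only later rows make up. A row lasts 1/10 s, in which the tool goes at most 50 mm and 8.59 degrees, less where a joint would pass 70% of its speed; a pose out of reach is approached as far as the arm can. A call with a gripper value outside its range is refused whole. The fingers move at their own pace and stop on an object; the grip force is fixed at half the most. Time passes only in rows, so rows that repeat a pose let the fingers close. It gives the time, the measured TCP pose, the force and the opening at its end, in the units of the state.
- read_state(): the state, without advancing time (a new reading comes with each control period).
- get_image(name): name is "scene" or "top"; returns the picture (480x640x3 uint8, blue, green, red); there is no depth.
- camera_params(name): a dict with "mtx" (3x3 intrinsics, pixels), "rvec" (rotation vector, rad) and "tvec" (3), from world to camera coordinates, as OpenCV has them. Camera axes: x right, y down, z forward; pixel columns grow to the right and rows downward; lengths in mm; the calibration is good to about 2 mm. A picture is of the moment at which its call begins. camera_params takes no time and is no camera call.
- job_done(): hands the job in, once; it reports no verdict.
The state is a dict: "clock": time; "joints": joint angles; "joint_vel": joint speeds; "joint_efforts": joint torques, N m; "position": TCP position; "ee_rot": TCP orientation; "contact_force": force on the tool from outside, world axes, zero at the start; "wrist_torque": the same for the moment, N m; "gripper_width": finger opening in mm.
Only numpy, scipy, OpenCV 4.12 (cv2) and the standard library are available. Lean on these libraries where they do the work, as an engineer would, in place of code of your own. Each camera call takes 0.05 s, during which the arm holds its last target.

## Working session

There is one attempt and no reset: what is moved stays moved. The work goes in short steps, Python scripts to look and compute and a tool call to move; the robot and the scene stay as the last step left them, time stands still between calls to the robot, and variables do not carry over. Pictures are saved under pics/ and viewed, and the job is handed in when it is done.

Besides the shell and the picture viewer there is one more tool, called after "Request:" as name(argument=value, ...) on one line, values as JSON. send_rows: Moves the arm, as the interface text tells. Its arguments: {"type":"object","properties":{"translation":{"type":"array","items":{"type":"array","items":{"type":"number"}}},"yaw":{"type":"array","items":{"type":"number"}},"fingers":{"type":"array","items":{"type":"number"}}},"required":["translation","yaw","fingers"]}

```bash
mkdir -p pics
python3 - <<'E'
from bench import *
import cv2
print(read_state())
for n in("scene","top"):
    cv2.imwrite(f"pics/{n}0.png",get_image(n)); print(n,camera_params(n))
E
```

```text
{'clock': 0.0, 'joints': array([ 1.56957644e+00,  3.85560147e-01,  6.61906036e-03, -4.88737182e-04,
       -1.19398562e+00, -2.58628248e-01]), 'joint_vel': array([ 5.34572451e-04,  1.35571689e-03, -2.68673229e-05, -6.58896824e-04,
        5.91618533e-04, -1.08266740e-03]), 'joint_efforts': array([-1.47500683e-03, -3.92289948e+01,  1.88399452e+01,  4.18600515e+00,
       -4.61585078e-03, -4.90221964e-06]), 'position': array([160.40096764, 603.46446673, 230.21828361]), 'ee_rot': array([ 9.91559461e-01, -1.29648171e-01, -8.85336391e-05,  1.08553196e-03]), 'contact_force': array([0.14664506, 0.30977326, 0.31143113]), 'wrist_torque': array([0.01646926, 0.02275472, 0.01551769]), 'gripper_width': 85.02697213790285}
scene {'mtx': array([[453.45725949,   0.        , 323.50115548],
       [  0.        , 453.45725949, 238.90621713],
       [  0.        ,   0.        ,   1.        ]]), 'rvec': array([ 2.46649145,  0.58844338, -0.20038872]), 'tvec': array([-388.36576676,  -95.49490751, 1287.65306114])}
top {'mtx': array([[562.58614748,   0.        , 314.6440015 ],
       [  0.        , 562.58614748, 238.44026961],
       [  0.        ,   0.        ,   1.        ]]), 'rvec': array([ 2.13499249, -2.17064521,  0.14474752]), 'tvec': array([  27.60816575,  427.16509864, 1434.28018178])}
```

View pics/scene0.png

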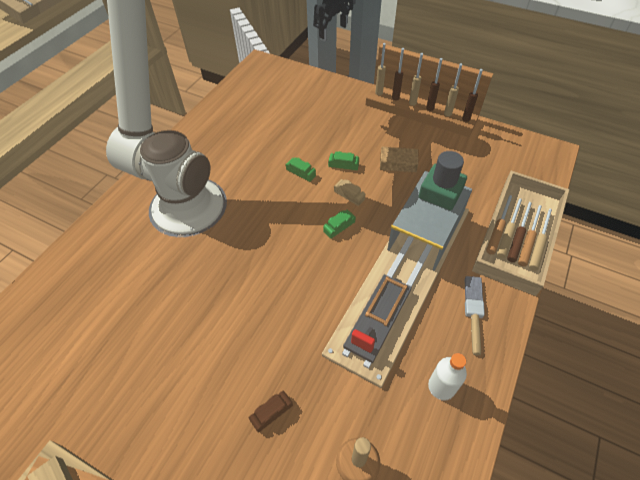

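View pics/top0.png

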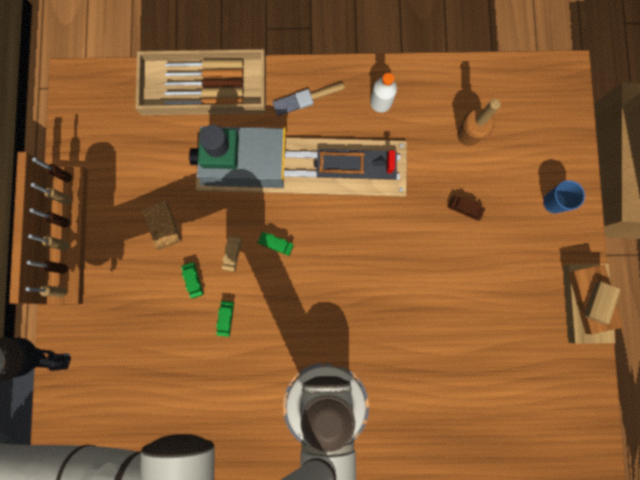

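The overview shows the pale blank at about (231,254) in top and (348,190) in scene. The seat is at about (341,162) in top and the red block at about (391,161). I'll enlarge these areas.

Run:
```python
import cv2
s=cv2.imread("pics/scene0.png");t=cv2.imread("pics/top0.png")
def c(i,x,y,w,h,f,n): cv2.imwrite(f"pics/{n}.png",cv2.resize(i[y:y+h,x:x+w],None,fx=f,fy=f,interpolation=cv2.INTER_CUBIC))
c(t,205,220,100,75,8,"t_blank");c(s,310,160,80,60,10,"s_blank")
c(t,270,125,160,80,5,"t_rail");c(s,320,240,120,150,4,"s_rail")
```

```text
(no output)
```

View pics/t_blank.png

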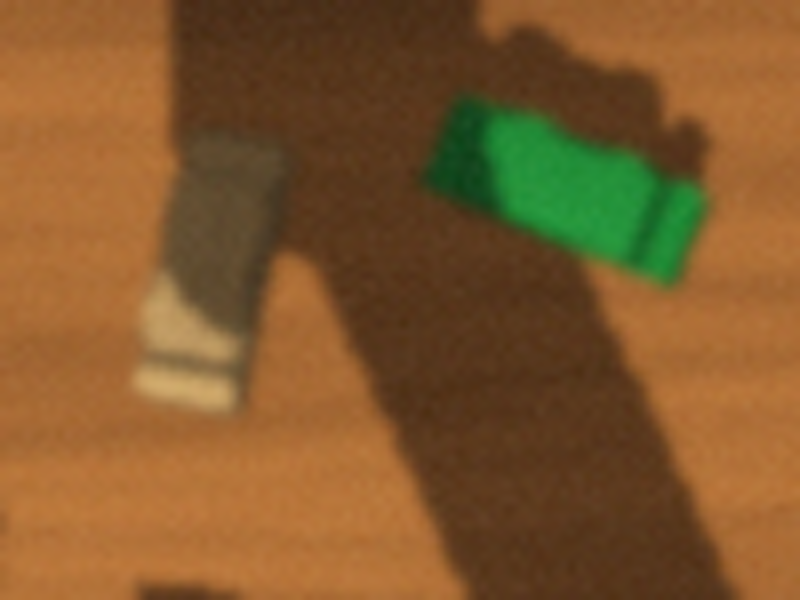

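View pics/s_blank.png

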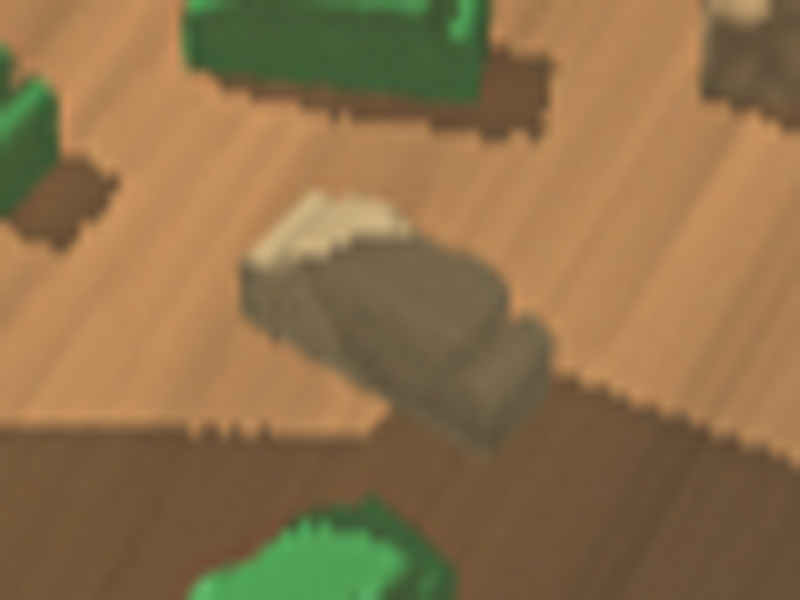

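View pics/t_rail.png

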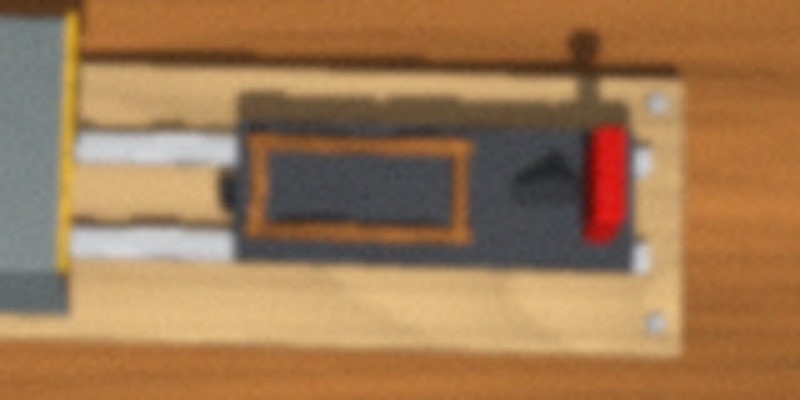

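View pics/s_rail.png

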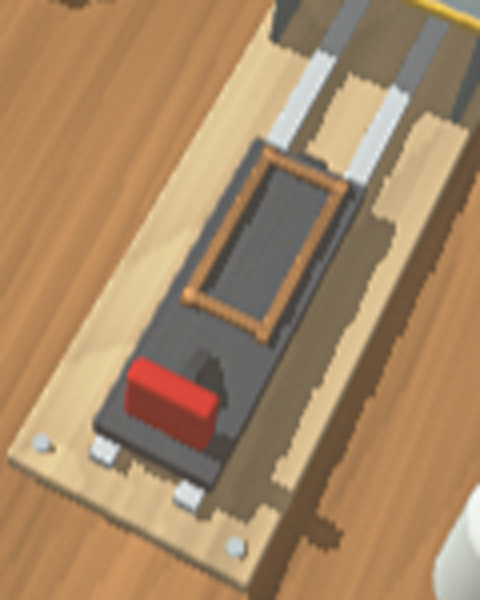

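```bash
cat > h.py <<'E'
import numpy as np, cv2
from bench import camera_params
from scipy.optimize import least_squares
P={n:camera_params(n) for n in("scene","top")}
def proj(n,X):
    p=P[n]; return cv2.projectPoints(np.array(X,float).reshape(-1,1,3),p["rvec"],p["tvec"],p["mtx"],None)[0].reshape(-1,2)
def cr(pts,x,y,f): return (np.array(pts,float)+.5)/f-.5+[x,y]
def tri(ps,pt):
    M=[]
    for n in("scene","top"):
        p=P[n]; M.append(p["mtx"]@np.c_[cv2.Rodrigues(p["rvec"])[0],p["tvec"]])
    X=cv2.triangulatePoints(M[0],M[1],np.array(ps,float).T,np.array(pt,float).T); return (X[:3]/X[3]).T
def fit(obs,x0):  # obs: list (cam, pts px, model pts); params x,y,yaw,z
    def T(q,m):
        c,s=np.cos(q[2]),np.sin(q[2]); m=np.array(m,float)
        return np.c_[q[0]+c*m[:,0]-s*m[:,1],q[1]+s*m[:,0]+c*m[:,1],q[3]+m[:,2]]
    f=lambda q:np.concatenate([(proj(n,T(q,m))-p).ravel() for n,p,m in obs])
    r=least_squares(f,x0,x_scale=[10,10,.1,10]); return r.x,r.fun.reshape(-1,2)
E
python3 - <<'E'
from h import *
np.set_printoptions(precision=2,suppress=True)
for n in P: print(n,(-cv2.Rodrigues(P[n]["rvec"])[0].T@P[n]["tvec"]))
tb=cr([(134,392),(236,412),(190,135),(290,152)],205,220,8)
sb=cr([(315,190),(245,262),(550,345),(487,412)],310,160,10)
print(tri(sb,tb))
# model blank: x toward far end
m=[(-45,16,24),(-45,-16,24),(45,16,24),(45,-16,24)]
q,r=fit([("top",tb,m),("scene",sb,m)],[400,200,0,0]);print("blank",q,np.degrees(q[2]));print(r)
# rim outer corners; feed dir = image left = +y
tr=cr([(248,133),(470,143),(248,237),(470,243)],270,125,5) # front-far(+x), rear-far, front-near, rear-near
sr=cr([(345,182),(265,335),(268,152),(186,296)],320,240,4)
print(tri(sr,tr))
m=[(56,-27,7),(-56,-27,7),(56,27,7),(-56,27,7)]
q,r=fit([("top",tr,m),("scene",sr,m)],[600,0,1.57,47]);print("seat",q,np.degrees(q[2]));print(r)
# red top : rear edge/ front edge; 
sp=cr([(135,360),(217,398),(208,418),(127,380)],320,240,4) # front-left,front-right,rear-right,rear-left
print("redtop scene on z=97:")
mm=[(8,25,0),(8,-25,0),(-8,-25,0),(-8,25,0)]
tp=cr([(627,127),(616,240)],270,125,5); mt=[(-8,-25,0),(-8,25,0)]
q,r=fit([("scene",sp,mm),("top",tp,mt)],[600,-120,1.57,97]);print(q);print(r)
E
```

```text
scene [ 728.26 -553.3   990.7 ]
top [ 233.2    23.59 1478.33]
[[354.96 264.34  25.67]
 [348.24 231.73  23.82]
 [438.68 246.95  19.26]
 [432.82 214.35  21.15]]
blank [393.78 239.62  -0.22  -1.85] -12.672969881331284
[[-0.51  0.1 ]
 [-1.22  0.11]
 [ 0.24 -1.43]
 [-0.32 -1.09]
 [-1.41  0.69]
 [-1.38 -0.1 ]
 [ 0.13  0.12]
 [-0.45  0.17]]
[[ 653.25    4.62   53.36]
 [ 646.78 -109.99   55.59]
 [ 601.49    6.48   44.65]
 [ 595.51 -107.93   52.44]]
seat [624.66 -51.49   1.53  44.53] 87.50744069319072
[[ 0.61  0.06]
 [-0.93 -0.82]
 [ 0.07 -0.59]
 [-1.26 -0.66]
 [ 0.35  0.89]
 [ 0.28  0.88]
 [-1.21 -1.23]
 [-1.61 -0.1 ]]
redtop scene on z=97:
[ 617.5  -174.58    1.52   85.34]
[[-0.08 -1.15]
 [ 0.42  0.15]
 [-0.68  1.42]
 [-1.56 -0.06]
 [-1.7   0.84]
 [ 0.28 -2.67]]
```

```bash
cat >> h.py <<'E'
from bench import read_state
from scipy.spatial.transform import Rotation as Rn
def plan(x,y,z,ang):
    s=read_state(); R=Rn.from_quat(s["ee_rot"]).as_matrix()
    t=R.T@(np.array([x,y,z])-s["position"])/1000
    a=np.degrees(np.arctan2(R[1,0],R[0,0])); d=(ang-a+180)%360-180
    print("t",s["clock"],"shift",t.round(4),"yaw",round(-d,2),"| pos",s["position"].round(1),"ang",round(a,2),"F",s["contact_force"].round(1),"w",round(s["gripper_width"],1), "toolz",R[:,2].round(4))
E
python3 - <<'E'
from h import *
plan(393.8,239.6,110,-12.7)
g=cr([(430,185),(465,95),(675,288)],205,220,8)
# ground-project at z=24
p=P["top"];R=cv2.Rodrigues(p["rvec"])[0];C=-R.T@p["tvec"]
for u in g:
    d=R.T@np.linalg.inv(p["mtx"])@[*u,1]; X=C+d*(24-C[2])/d[2]
    a=np.radians(-12.7); e=X[:2]-[393.8,239.6]; print(X, e@[np.cos(a),np.sin(a)],e@[-np.sin(a),np.cos(a)])
E
```

```text
t 0.1 shift [0.3191 0.2915 0.1209] yaw -2.19 | pos [160.4 603.5 230.3] ang -14.89 F [-0.7 -0.8  0.3] w 85.4 toolz [-4.0e-04 -1.9e-03 -1.0e+00]
[419.43595279 167.463017    24.        ] 40.867799417236725 -64.73615189877202
[448.87375216 155.93813246  24.        ] 72.11909171998322 -69.5072864262781
[384.40573745  88.03043744  24.        ] 24.157565394544214 -149.9266370539684
```

Request:
send_rows(translation=[[0.04,0.036,0.015],[0.08,0.073,0.03],[0.12,0.11,0.045],[0.16,0.146,0.06],[0.2,0.183,0.075],[0.24,0.219,0.09],[0.28,0.256,0.105],[0.319,0.2915,0.121],[0.319,0.2915,0.121],[0.319,0.2915,0.121],[0.319,0.2915,0.121],[0.319,0.2915,0.121]], yaw=[-2.2,-2.2,-2.2,-2.2,-2.2,-2.2,-2.2,-2.2,-2.2,-2.2,-2.2,-2.2], fingers=[70,70,70,70,70,70,70,70,70,70,70,70])

```text
clock: 1.3
position: [393.8, 240.4, 110.2]
ee_rot: [0.994, -0.11, 0.0, 0.001]
contact_force: [0.5, -0.0, 0.3]
gripper_width: 62.3
```

Run:
```python
from h import *
from bench import *
plan(393.8,239.6,10,-12.7)
t=get_image("top");s=get_image("scene")
def c(i,x,y,w,h,f): return cv2.resize(i[y:y+h,x:x+w],None,fx=f,fy=f,interpolation=cv2.INTER_CUBIC)
cv2.imwrite("pics/a1.png",np.hstack([c(t,180,200,100,100,4),c(s,300,120,100,100,4)]))
st=read_state()["position"]
print(proj("scene",[st])*1-[300,120],proj("top",[st])-[180,200])
```

```text
t 1.3 shift [1.000e-04 7.000e-04 1.002e-01] yaw 0.05 | pos [393.8 240.4 110.2] ang -12.65 F [ 0.5 -0.   0.3] w 62.3 toolz [ 2.0e-04 -1.2e-03 -1.0e+00]
[[49.84593877 47.55584659]] [[44.82554795 49.26220259]]
```

View pics/a1.png

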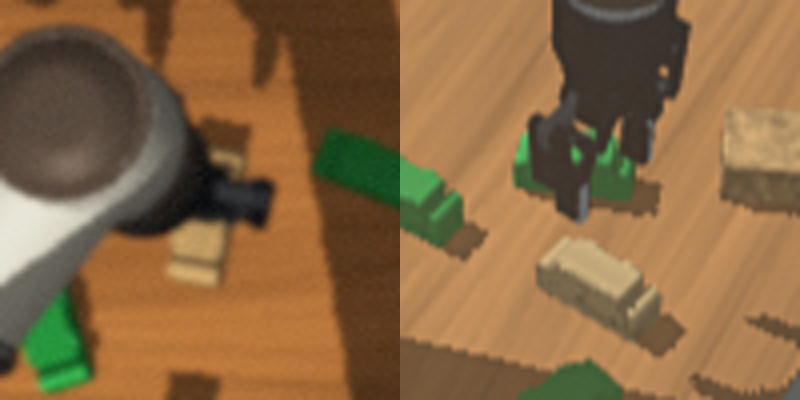

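Fingertips at (575,215) and (645,160) in the scene crop straddle the projected TCP (599,190), and the blank lies below as measured. I'll descend and grip.

Request:
send_rows(translation=[[0,0.0007,0.03],[0,0.0007,0.06],[0,0.0007,0.08],[0,0.0007,0.095],[0,0.0007,0.1],[0,0.0007,0.1],[0,0.0007,0.1],[0,0.0007,0.1],[0,0.0007,0.1],[0,0.0007,0.1],[0,0.0007,0.1],[0,0.0007,0.1]], yaw=[0,0,0,0,0,0,0,0,0,0,0,0], fingers=[70,70,70,70,70,70,200,255,255,255,255,255])

```text
clock: 2.6
position: [394.0, 241.0, 11.5]
ee_rot: [0.994, -0.109, 0.001, -0.001]
contact_force: [-1.9, 1.4, 6.2]
gripper_width: 30.8
```

Run:
```python
from h import *
plan(393.8,239.6,140,-12.7)
```

```text
t 2.6 shift [ 0.0004  0.0012 -0.1285] yaw 0.15 | pos [394.  241.   11.5] ang -12.55 F [-1.9  1.4  6.2] w 30.8 toolz [ 2.e-03  9.e-04 -1.e+00]
```

Request:
send_rows(translation=[[0,0,-0.02],[0,0,-0.05],[0,0,-0.09],[0,0,-0.13],[0,0,-0.14],[0,0,-0.14]], yaw=[0,0,0,0,0,0], fingers=[255,255,255,255,255,255])

```text
clock: 3.2
position: [394.1, 241.4, 153.1]
ee_rot: [0.994, -0.109, 0.002, -0.003]
contact_force: [-0.5, -0.7, -2.2]
gripper_width: 31.4
```

Run:
```python
from h import *
plan(624.7,-51.5,150,87.5)
plan(624.7,-51.5,150,-92.5)
print(read_state()["joints"].round(2))
```

```text
t 3.2 shift [0.2888 0.2357 0.0028] yaw -100.07 | pos [394.1 241.4 153.1] ang -12.57 F [-0.5 -0.7 -2.2] w 31.4 toolz [ 0.0047  0.0047 -1.    ]
t 3.2 shift [0.2888 0.2357 0.0028] yaw 79.93 | pos [394.1 241.4 153.1] ang -12.57 F [-0.5 -0.7 -2.2] w 31.4 toolz [ 0.0047  0.0047 -1.    ]
[ 0.9   0.18 -0.5   0.   -0.88  0.45]
```

Request:
send_rows(translation=[[0.024,0.02,0],[0.05,0.04,0],[0.078,0.064,0],[0.105,0.086,0],[0.133,0.109,0],[0.16,0.131,0],[0.188,0.153,0],[0.215,0.175,0],[0.243,0.198,0],[0.27,0.22,0],[0.289,0.236,0.003],[0.289,0.236,0.003]], yaw=[7,14,21,28,36,43,50,57,64,72,79.9,79.9], fingers=[255,255,255,255,255,255,255,255,255,255,255,255])

```text
clock: 4.4
position: [624.6, -54.4, 145.7]
ee_rot: [-0.69, 0.724, 0.002, 0.001]
contact_force: [-0.8, 0.3, -0.8]
gripper_width: 31.4
```

Run:
```python
from h import *
from bench import *
plan(624.7,-51.5,150,-92.5)
t=get_image("top");s=get_image("scene")
def c(i,x,y,w,h,f): return cv2.resize(i[y:y+h,x:x+w],None,fx=f,fy=f,interpolation=cv2.INTER_CUBIC)
cv2.imwrite("pics/b_s.png",c(s,320,200,120,150,4));cv2.imwrite("pics/b_t.png",c(t,270,125,160,80,5))
```

```text
t 4.4 shift [-0.0029  0.     -0.0043] yaw -0.29 | pos [624.6 -54.4 145.7] ang -92.79 F [-0.8  0.3 -0.8] w 31.4 toolz [-0.001  0.004 -1.   ]
```

View pics/b_s.png

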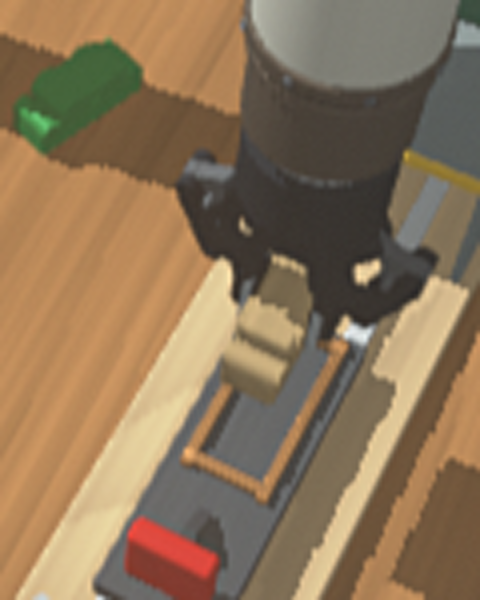

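View pics/b_t.png

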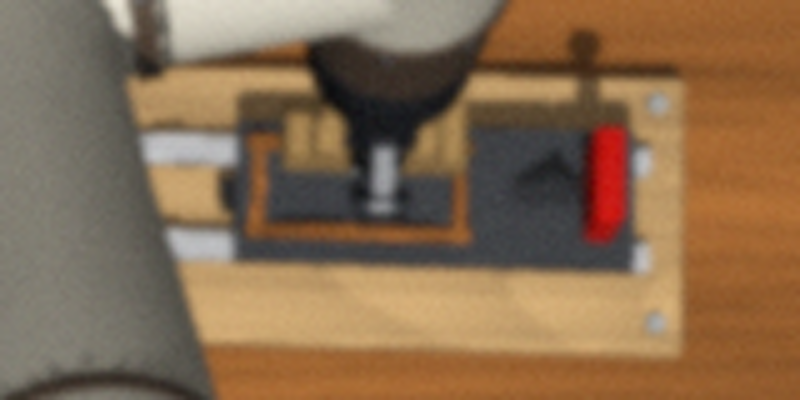

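Run:
```python
import cv2
def c(n,x,y,w,h,f,o): cv2.imwrite(o,cv2.resize(cv2.imread(n)[y:y+h,x:x+w],None,fx=f,fy=f,interpolation=cv2.INTER_CUBIC))
c("pics/b_s.png",200,240,180,180,4,"pics/b_s2.png")
```

```text
(no output)
```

View pics/b_s2.png

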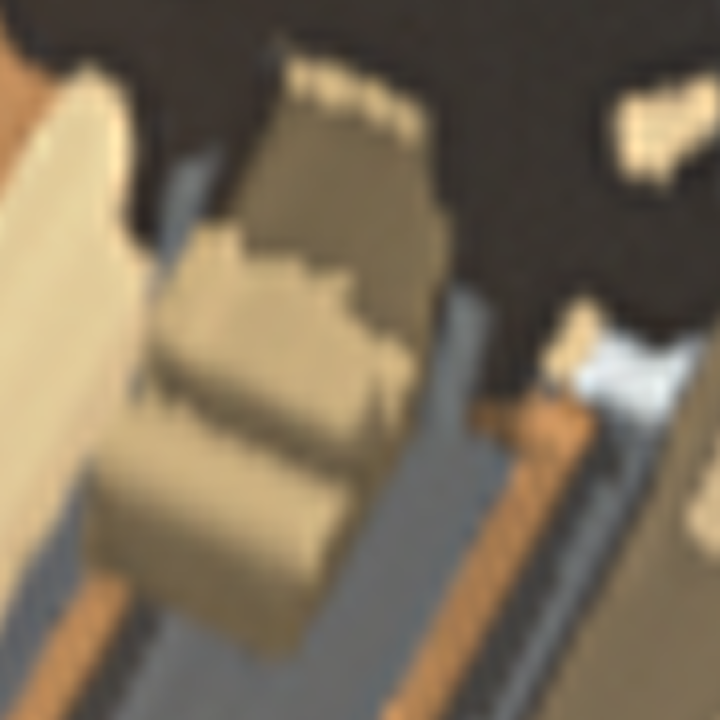

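Run:
```python
from h import *
np.set_printoptions(precision=2,suppress=True)
sp=cr([(92,475),(312,582),(88,562),(275,660)],370,260,16)
ms=[(-45,16,24),(-45,-16,24),(-45,16,0),(-45,-16,0)]
tp=cr([(285,170),(466,173)],270,125,5); mt=[(45,16,0),(-45,16,0)]
for ob in ([("scene",sp,ms),("top",tp,mt)],[("scene",sp,ms)]):
  q,r=fit(ob,[620,-54,1.53,134]);print(q,np.degrees(q[2]));print(r)
plan(624.7,-51.5,150,-92.5)
```

```text
[624.5  -55.49   1.55 140.66] 88.88883453644267
[[-0.56  0.03]
 [-0.05 -0.25]
 [-1.25  0.14]
 [ 1.02  0.35]
 [-0.63 -0.13]
 [-0.03 -0.63]]
[618.64 -18.81   1.5   73.31] 86.09743283873782
[[ 0.3   0.13]
 [-0.56 -0.08]
 [-0.34 -0.16]
 [ 0.61  0.11]]
t 4.5 shift [-0. -0. -0.] yaw 0.0 | pos [623.4 -52.3 146.8] ang -92.5 F [ 0.   0.1 -1.5] w 31.0 toolz [-0.  0. -1.]
```

Run:
```python
from h import *
def gp(u,z):
    p=P["top"];R=cv2.Rodrigues(p["rvec"])[0];C=-R.T@p["tvec"]
    d=R.T@np.linalg.inv(p["mtx"])@[*u,1]; return C+d*(z-C[2])/d[2]
for a,b,z in [((80,66),(680,75),18),((0,338),(680,355),18),((236,262),(632,270),47),((248,133),(470,143),54),((248,237),(470,243),54),((80,131),(236,131),30)]:
    A,B=[gp(u,z) for u in cr([a,b],270,125,5)]; d=A-B; print(A.round(1),B.round(1),np.degrees(np.arctan2(d[1],d[0])))
plan(624.7,-50.8,80,-92.5)
s=read_state();R=Rn.from_quat(s["ee_rot"]).as_matrix();print((R.T@(np.array([624.7,-50.8,80])-s["position"])).tolist())
```

```text
[702.7  93.9  18. ] [ 692.4 -227.8   18. ] 88.16127154343505
[554.5 137.7  18. ] [ 539.3 -222.    18. ] 87.58959560732701
[586.5  12.3  47. ] [ 578.8 -193.9   47. ] 87.86495915802854
[653.5   4.9  54. ] [ 646.2 -110.8   54. ] 86.392199236636
[597.9   5.9  54. ] [ 592.8 -109.3   54. ] 87.46277590075141
[663.2  93.7  30. ] [661.8  10.9  30. ] 89.04969214372636
t 4.5 shift [-0.0013 -0.0013  0.0668] yaw 0.0 | pos [623.4 -52.3 146.8] ang -92.5 F [ 0.   0.1 -1.5] w 31.0 toolz [-7.0e-04  4.5e-03 -1.0e+00]
[-1.3046808514093262, -1.3146713627824194, 66.81503093744239]
```

Request:
send_rows(translation=[[-0.0013,0,0.02],[-0.0013,0,0.045],[-0.0013,0,0.062],[-0.0013,0,0.067],[-0.0013,0,0.067],[-0.0013,0,0.067]], yaw=[-0.3,-0.3,-0.3,-0.3,-0.3,-0.3], fingers=[255,255,255,255,255,255])

```text
clock: 5.1
position: [623.8, -50.2, 80.7]
ee_rot: [-0.694, 0.72, 0.001, 0.002]
contact_force: [1.0, 0.4, -0.9]
gripper_width: 31.2
```

Run:
```python
from h import *
from bench import *
s=get_image("scene");t=get_image("top")
plan(623.3,-50.8,60,-92.2)
def c(i,x,y,w,h,f): return cv2.resize(i[y:y+h,x:x+w],None,fx=f,fy=f,interpolation=cv2.INTER_CUBIC)
cv2.imwrite("pics/c_s.png",c(s,350,250,80,80,9));cv2.imwrite("pics/c_t.png",c(t,305,140,70,50,11))
```

```text
t 5.2 shift [0.0005 0.0008 0.0211] yaw 0.04 | pos [624.1 -50.4  81.1] ang -92.16 F [-0.5  0.5 -1. ] w 31.4 toolz [ 0.0016  0.0048 -1.    ]
```

View pics/c_s.png

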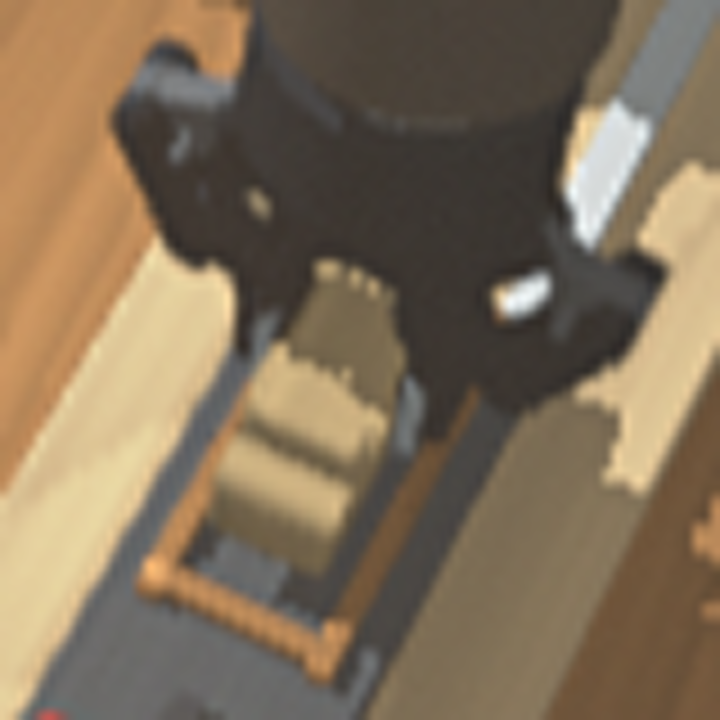

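View pics/c_t.png

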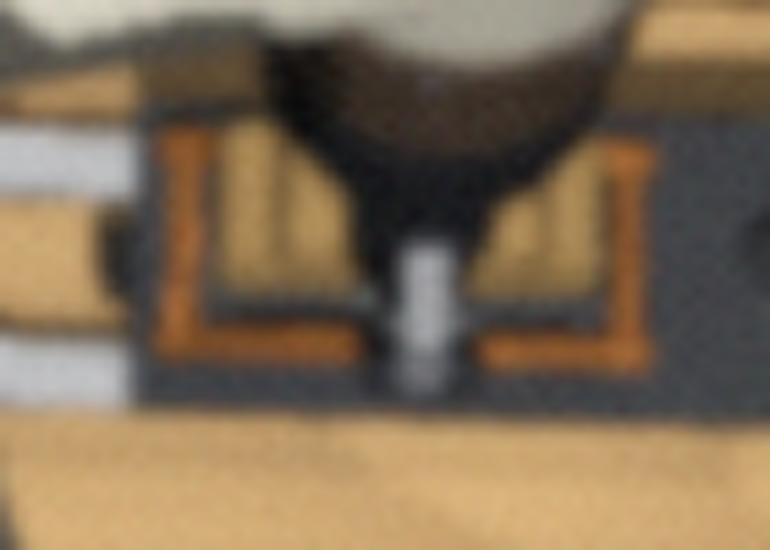

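Run:
```python
from h import *
np.set_printoptions(precision=2,suppress=True)
def fitz(obs,x0,z,yaw):
    f2=lambda p:np.concatenate([(proj(n,np.c_[p[0]+np.cos(yaw)*np.array(m)[:,0]-np.sin(yaw)*np.array(m)[:,1],p[1]+np.sin(yaw)*np.array(m)[:,0]+np.cos(yaw)*np.array(m)[:,1],z+np.array(m)[:,2]])-q).ravel() for n,q,m in obs])
    r=least_squares(f2,x0);return r.x,r.fun
yaw=np.radians(87.8)
S=lambda p:cr(p,350,250,9); T=lambda p:cr(p,305,140,11)
bs=("scene",S([(215,487),(340,540),(210,527),(320,576)]),[(-45,16,24),(-45,-16,24),(-45,16,0),(-45,-16,0)])
bt=("top",T([(218,297),(604,299)]),[(45,16,0),(-45,16,0)])
rs=("scene",S([(143,578),(322,675)]),[(-56,27,7),(-56,-27,7)])
rt=("top",T([(160,362),(652,372),(655,145)]),[(56,27,7),(-56,27,7),(-56,-27,7)])
print("blank scene",fitz([bs],[620,-50],69.6,yaw));print("blank top",fitz([bt],[620,-50],69.6,yaw))
print("rim scene",fitz([rs],[620,-50],47,yaw));print("rim top",fitz([rt],[620,-50],47,yaw))
```

```text
blank scene (array([626.4 , -49.87]), array([ 0.12, -0.59, -0.51, -0.11, -0.19, -0.07,  0.59,  0.77]))
blank top (array([623.07, -53.15]), array([ 0.04, -0.28, -0.04,  0.28]))
rim scene (array([625. , -53.2]), array([-0.94,  0.04,  0.93, -0.07]))
rim top (array([621.88, -53.58]), array([ 1.07, -0.15, -0.51, -0.14, -0.56,  0.3 ]))
```

Run:
```python
from h import *
plan(622.9,-52,60,-92.2)
```

```text
t 5.2 shift [0.0017 0.0012 0.0211] yaw 0.04 | pos [624.1 -50.4  81.1] ang -92.16 F [-0.5  0.5 -1. ] w 31.4 toolz [ 0.0016  0.0048 -1.    ]
```

Request:
send_rows(translation=[[0.0017,0.0012,0.004],[0.0017,0.0012,0.01],[0.0017,0.0012,0.015],[0.0017,0.0012,0.019],[0.0017,0.0012,0.021],[0.0017,0.0012,0.0215]], yaw=[0,0,0,0,0,0], fingers=[255,255,255,255,255,255])

```text
clock: 5.8
position: [622.7, -52.0, 59.0]
ee_rot: [-0.694, 0.72, 0.001, 0.002]
contact_force: [0.7, 0.3, -1.1]
gripper_width: 31.1
```

Run:
```python
from h import *
from bench import *
s=get_image("scene");t=get_image("top")
plan(622.9,-52,59,-92.2)
def c(i,x,y,w,h,f): return cv2.resize(i[y:y+h,x:x+w],None,fx=f,fy=f,interpolation=cv2.INTER_CUBIC)
cv2.imwrite("pics/d.png",np.hstack([c(s,355,270,50,60,8),c(t,310,142,64,48,10)[:480,:]]) if 0 else c(s,355,260,60,70,8));cv2.imwrite("pics/d_t.png",c(t,305,140,70,50,11))
```

```text
t 5.9 shift [0.     0.0001 0.0005] yaw 0.05 | pos [623.  -52.   59.5] ang -92.15 F [ 0.3 -0.6 -1. ] w 31.3 toolz [ 0.0015  0.0047 -1.    ]
```

View pics/d.png

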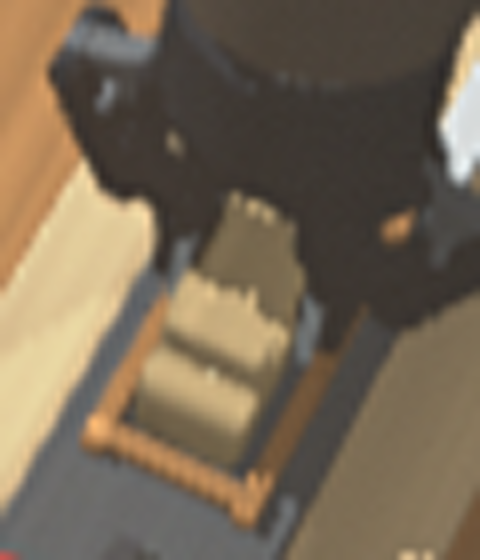

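View pics/d_t.png

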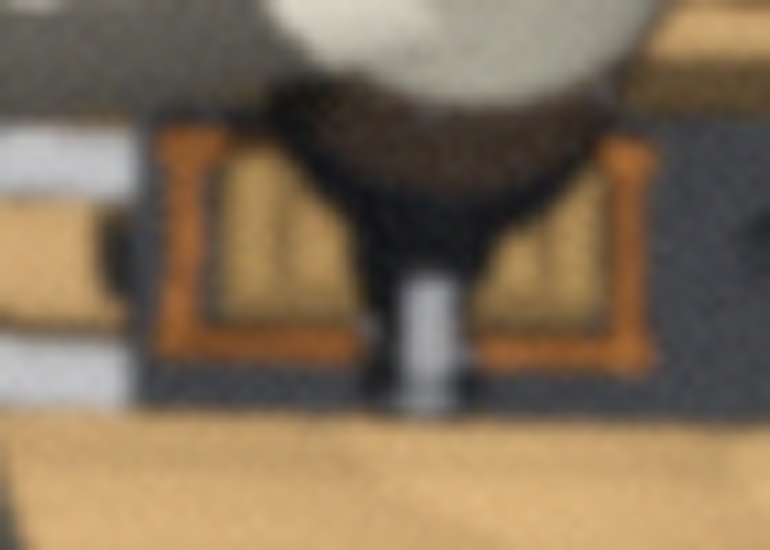

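The blank sits within the rim in both views. In the top crop it spans columns 218–605 and the rim's inner edges are at about 207 and 612. Now I'll lower the last bit and release.

Request:
send_rows(translation=[[0,0,0.001],[0,0,0.0015],[0,0,0.0015],[0,0,0.001],[0,0,0.001],[0,0,0.001],[0,0,0.001],[0,0,0.001]], yaw=[0,0,0,0,0,0,0,0], fingers=[255,255,255,180,130,100,80,80])

```text
clock: 6.7
position: [622.9, -52.0, 58.3]
ee_rot: [-0.694, 0.72, 0.001, 0.002]
contact_force: [0.3, -0.2, -0.3]
gripper_width: 58.5
```

Request:
send_rows(translation=[[0,0,-0.005],[0,0,-0.02],[0,0,-0.05],[0,0,-0.08],[0.03,0,-0.1],[0.08,0,-0.1],[0.13,0,-0.1],[0.17,0,-0.1],[0.18,0,-0.1],[0.18,0,-0.1]], yaw=[0,0,0,0,0,0,0,0,0,0], fingers=[80,80,80,80,80,150,255,255,255,255])

```text
clock: 7.7
position: [615.6, -234.0, 157.4]
ee_rot: [-0.693, 0.721, 0.001, 0.002]
contact_force: [0.1, 0.5, 0.3]
gripper_width: 0.2
```

Run:
```python
from h import *
from bench import *
s=get_image("scene");t=get_image("top")
f=np.array([np.cos(np.radians(87.8)),np.sin(np.radians(87.8))])
# red block centre from seat (fit blends) 
for c0 in [(623.4,-52.5)]:
    r=np.array(c0)-125*f; print("block",r,"rear face",r-8*f)
    q=r-45*f; plan(q[0],q[1],72,-92.2)
def c(i,x,y,w,h,f): return cv2.resize(i[y:y+h,x:x+w],None,fx=f,fy=f,interpolation=cv2.INTER_CUBIC)
cv2.imwrite("pics/e_s.png",c(s,320,240,120,150,4));cv2.imwrite("pics/e_t.png",c(t,270,125,160,80,5))
```

```text
block [ 618.60152386 -177.40786455] rear face [ 618.29442139 -185.40196788]
t 7.8 shift [-0.0089 -0.0004  0.0856] yaw 0.06 | pos [ 616.  -231.7  157.5] ang -92.14 F [-0.2 -0.6  0.3] w 0.2 toolz [ 0.0013  0.0049 -1.    ]
```

View pics/e_s.png

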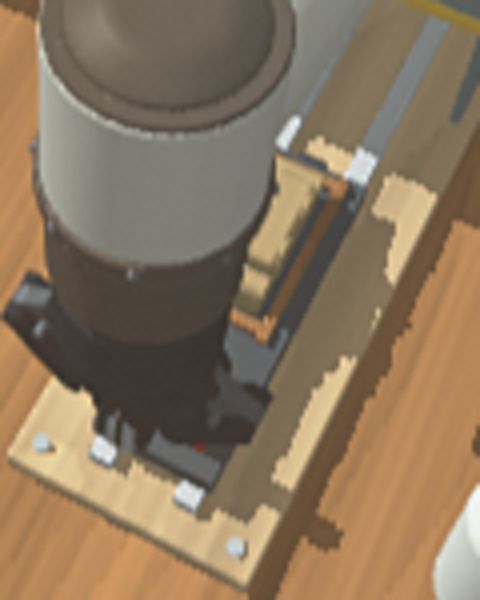

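View pics/e_t.png

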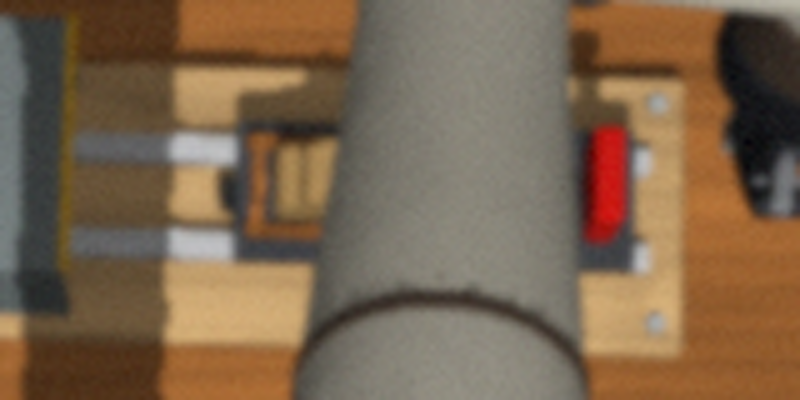

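Request:
send_rows(translation=[[-0.009,0,0.02],[-0.009,0,0.05],[-0.009,0,0.075],[-0.009,0,0.09],[-0.009,0,0.091],[-0.009,0,0.091],[-0.015,0,0.091],[-0.02,0,0.091],[-0.024,0,0.091],[-0.028,0,0.091],[-0.028,0,0.091]], yaw=[0,0,0,0,0,0,0,0,0,0,0], fingers=[255,255,255,255,255,255,255,255,255,255,255])

```text
clock: 8.9
position: [617.3, -202.6, 67.0]
ee_rot: [-0.694, 0.72, 0.001, 0.002]
contact_force: [-0.1, 0.2, 0.4]
gripper_width: -0.5
```

Run:
```python
from h import *
plan(617.5,-200,66,-92.2)
from bench import *
s=get_image("scene");t=get_image("top")
def c(i,x,y,w,h,f): return cv2.resize(i[y:y+h,x:x+w],None,fx=f,fy=f,interpolation=cv2.INTER_CUBIC)
cv2.imwrite("pics/f.png",np.hstack([c(s,320,270,100,120,4),c(t,350,125,100,120,4)]))
```

```text
t 8.9 shift [-0.0026 -0.0001  0.0011] yaw 0.1 | pos [ 617.3 -202.6   67. ] ang -92.1 F [-0.1  0.2  0.4] w -0.5 toolz [ 0.0018  0.005  -1.    ]
```

View pics/f.png

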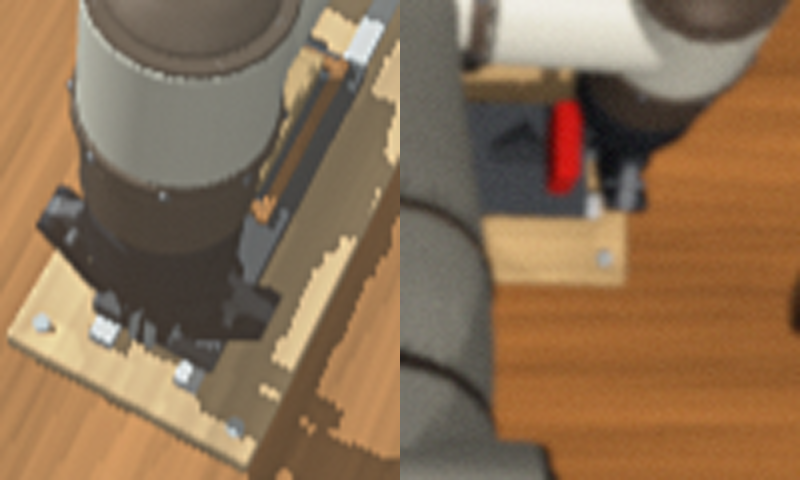

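The closed fingertips, at about (625,185) in the top half, stand just behind the red block (565,145) and clear of it. I'll approach in small steps.

Request:
send_rows(translation=[[-0.003,0,0],[-0.006,0,0],[-0.008,0,0],[-0.009,0,0],[-0.01,0,0]], yaw=[0,0,0,0,0], fingers=[255,255,255,255,255])

```text
clock: 9.5
position: [617.5, -193.8, 66.8]
ee_rot: [-0.694, 0.72, 0.001, 0.002]
contact_force: [-0.3, -4.3, -1.2]
gripper_width: 0.1
```

Request:
send_rows(translation=[[-0.001,0,0],[-0.002,0,0],[-0.003,0,0],[-0.004,0,0]], yaw=[0,0,0,0], fingers=[255,255,255,255])

```text
clock: 9.9
position: [617.7, -191.8, 66.9]
ee_rot: [-0.694, 0.72, 0.0, 0.001]
contact_force: [1.1, -10.1, -1.8]
gripper_width: -0.2
```

Request:
send_rows(translation=[[-0.001,0,0],[-0.002,0,0],[-0.003,0,0],[-0.004,0,0]], yaw=[0,0,0,0], fingers=[255,255,255,255])

```text
clock: 10.3
position: [617.7, -189.4, 66.9]
ee_rot: [-0.693, 0.72, -0.0, 0.001]
contact_force: [0.7, -7.8, -1.8]
gripper_width: 0.2
```

Request:
send_rows(translation=[[-0.001,0,0],[-0.002,0,0],[-0.003,0,0],[-0.004,0,0]], yaw=[0,0,0,0], fingers=[255,255,255,255])

```text
clock: 10.7
position: [617.9, -186.1, 66.9]
ee_rot: [-0.693, 0.721, -0.001, 0.0]
contact_force: [1.3, -5.5, -1.3]
gripper_width: -0.2
```

Request:
send_rows(translation=[[-0.001,0,0],[-0.002,0,0],[-0.003,0,0],[-0.004,0,0]], yaw=[0,0,0,0], fingers=[255,255,255,255])

```text
clock: 11.1
position: [618.0, -182.2, 66.8]
ee_rot: [-0.693, 0.721, -0.001, 0.0]
contact_force: [0.2, -4.2, -1.2]
gripper_width: -0.2
```

Request:
send_rows(translation=[[-0.001,0,0],[-0.002,0,0],[-0.003,0,0],[-0.004,0,0]], yaw=[0,0,0,0], fingers=[255,255,255,255])

```text
clock: 11.5
position: [618.2, -178.1, 66.9]
ee_rot: [-0.693, 0.721, -0.001, 0.0]
contact_force: [0.3, -3.9, -1.7]
gripper_width: 0.0
```

Request:
send_rows(translation=[[-0.001,0,0],[-0.002,0,0],[-0.003,0,0],[-0.004,0,0]], yaw=[0,0,0,0], fingers=[255,255,255,255])

```text
clock: 11.9
position: [618.4, -174.0, 66.9]
ee_rot: [-0.693, 0.721, -0.001, 0.0]
contact_force: [1.8, -4.1, -1.0]
gripper_width: -0.2
```

Run:
```python
from h import *
f=np.radians(87.8);d=90
plan(618.4+d*np.cos(f),-174+d*np.sin(f),67,-92.2)
```

```text
t 11.9 shift [-0.09    0.     -0.0002] yaw -0.01 | pos [ 618.4 -174.    66.9] ang -92.21 F [ 1.8 -4.1 -1. ] w -0.2 toolz [ 1.6e-03 -8.0e-04 -1.0e+00]
```

Request:
send_rows(translation=[[-0.002,0,0],[-0.005,0,0],[-0.009,0,0],[-0.013,0,0],[-0.017,0,0],[-0.021,0,0],[-0.025,0,0],[-0.029,0,0],[-0.033,0,0],[-0.036,0,0],[-0.039,0,0],[-0.041,0,0]], yaw=[0,0,0,0,0,0,0,0,0,0,0,0], fingers=[255,255,255,255,255,255,255,255,255,255,255,255])

```text
clock: 13.1
position: [620.2, -132.7, 66.9]
ee_rot: [-0.693, 0.721, -0.001, 0.0]
contact_force: [1.8, -5.2, -1.7]
gripper_width: -0.1
```

Request:
send_rows(translation=[[-0.002,0,0],[-0.005,0,0],[-0.009,0,0],[-0.013,0,0],[-0.017,0,0],[-0.021,0,0],[-0.025,0,0],[-0.029,0,0],[-0.033,0,0],[-0.036,0,0],[-0.039,0,0],[-0.041,0,0]], yaw=[0,0,0,0,0,0,0,0,0,0,0,0], fingers=[255,255,255,255,255,255,255,255,255,255,255,255])

```text
clock: 14.3
position: [622.0, -91.6, 67.0]
ee_rot: [-0.693, 0.721, -0.001, 0.001]
contact_force: [2.1, -5.3, -2.0]
gripper_width: 0.4
```

Run:
```python
from h import *
from bench import *
plan(618.4,-174,67,-92.2)
s=get_image("scene");t=get_image("top")
def c(i,x,y,w,h,f): return cv2.resize(i[y:y+h,x:x+w],None,fx=f,fy=f,interpolation=cv2.INTER_CUBIC)
cv2.imwrite("pics/g.png",np.hstack([c(s,340,200,110,150,4),c(t,260,120,90,150,4)]))
```

```text
t 14.3 shift [0.0825 0.0004 0.    ] yaw -0.0 | pos [622.  -91.6  67. ] ang -92.2 F [ 2.1 -5.3 -2. ] w 0.4 toolz [ 2.4e-03 -7.0e-04 -1.0e+00]
```

View pics/g.png

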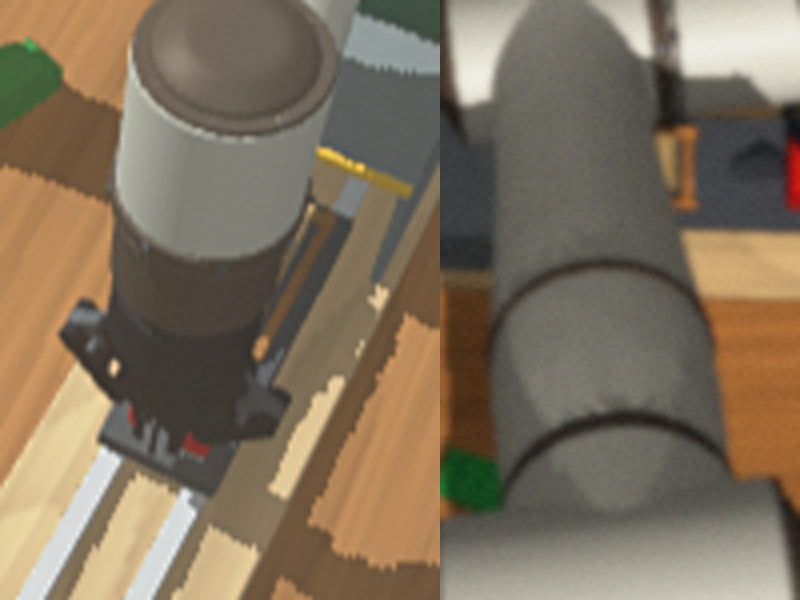

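The blank is still behind the rim at (670,165) and the carriage is moving freely with about 5 N. On to the zone just before the buffer.

Request:
send_rows(translation=[[-0.002,0,0],[-0.005,0,0],[-0.008,0,0],[-0.011,0,0],[-0.014,0,0],[-0.017,0,0],[-0.019,0,0],[-0.02,0,0]], yaw=[0,0,0,0,0,0,0,0], fingers=[255,255,255,255,255,255,255,255])

```text
clock: 15.2
position: [622.6, -71.1, 67.0]
ee_rot: [-0.694, 0.72, -0.001, 0.001]
contact_force: [3.3, -4.3, -1.0]
gripper_width: 0.0
```

Request:
send_rows(translation=[[-0.001,0,0],[-0.002,0,0],[-0.003,0,0]], yaw=[0,0,0], fingers=[255,255,255])

```text
clock: 15.5
position: [622.7, -68.1, 67.0]
ee_rot: [-0.693, 0.72, -0.001, 0.001]
contact_force: [2.8, -4.3, -1.5]
gripper_width: 0.1
```

Request:
send_rows(translation=[[-0.001,0,0],[-0.002,0,0],[-0.003,0,0]], yaw=[0,0,0], fingers=[255,255,255])

```text
clock: 15.8
position: [622.9, -65.1, 67.0]
ee_rot: [-0.693, 0.72, -0.001, 0.001]
contact_force: [2.6, -3.5, -0.6]
gripper_width: -0.3
```

Request:
send_rows(translation=[[-0.001,0,0],[-0.002,0,0]], yaw=[0,0], fingers=[255,255])

```text
clock: 16.0
position: [623.0, -63.0, 67.0]
ee_rot: [-0.693, 0.72, -0.001, 0.001]
contact_force: [2.0, -5.2, -1.8]
gripper_width: -0.1
```

Request:
send_rows(translation=[[-0.001,0,0],[-0.002,0,0]], yaw=[0,0], fingers=[255,255])

```text
clock: 16.2
position: [623.0, -60.9, 67.1]
ee_rot: [-0.693, 0.72, -0.001, 0.001]
contact_force: [2.6, -3.9, -1.8]
gripper_width: 0.1
```

Request:
send_rows(translation=[[-0.001,0,0],[-0.002,0,0]], yaw=[0,0], fingers=[255,255])

```text
clock: 16.4
position: [623.1, -58.8, 67.0]
ee_rot: [-0.693, 0.72, -0.001, 0.001]
contact_force: [2.1, -5.0, -1.3]
gripper_width: 0.0
```

Request:
send_rows(translation=[[-0.001,0,0],[-0.002,0,0]], yaw=[0,0], fingers=[255,255])

```text
clock: 16.6
position: [623.2, -56.6, 67.1]
ee_rot: [-0.694, 0.72, -0.001, 0.001]
contact_force: [2.1, -4.0, -1.4]
gripper_width: 0.2
```

Request:
send_rows(translation=[[-0.001,0,0],[-0.002,0,0]], yaw=[0,0], fingers=[255,255])

```text
clock: 16.8
position: [623.3, -54.6, 67.0]
ee_rot: [-0.693, 0.72, -0.001, 0.001]
contact_force: [3.2, -4.3, -1.7]
gripper_width: -0.2
```

Request:
send_rows(translation=[[-0.001,0,0],[-0.002,0,0]], yaw=[0,0], fingers=[255,255])

```text
clock: 17.0
position: [623.4, -52.5, 67.0]
ee_rot: [-0.694, 0.72, -0.001, 0.001]
contact_force: [2.3, -4.8, -1.8]
gripper_width: -0.2
```

Request:
send_rows(translation=[[-0.001,0,0],[-0.002,0,0]], yaw=[0,0], fingers=[255,255])

```text
clock: 17.2
position: [623.5, -50.4, 67.1]
ee_rot: [-0.694, 0.72, -0.001, 0.001]
contact_force: [2.9, -4.5, -1.7]
gripper_width: -0.2
```

Request:
send_rows(translation=[[-0.001,0,0],[-0.002,0,0]], yaw=[0,0], fingers=[255,255])

```text
clock: 17.4
position: [623.5, -48.3, 67.1]
ee_rot: [-0.694, 0.72, -0.001, 0.001]
contact_force: [3.1, -5.2, -1.9]
gripper_width: 0.1
```

Request:
send_rows(translation=[[-0.001,0,0],[-0.002,0,0]], yaw=[0,0], fingers=[255,255])

```text
clock: 17.6
position: [623.6, -46.3, 67.1]
ee_rot: [-0.694, 0.72, -0.001, 0.001]
contact_force: [3.0, -3.9, -1.4]
gripper_width: 0.1
```

Request:
send_rows(translation=[[-0.001,0,0],[-0.002,0,0]], yaw=[0,0], fingers=[255,255])

```text
clock: 17.8
position: [623.7, -44.2, 67.1]
ee_rot: [-0.694, 0.72, -0.001, 0.001]
contact_force: [2.7, -4.5, -1.2]
gripper_width: -0.2
```

Request:
send_rows(translation=[[-0.001,0,0],[-0.002,0,0]], yaw=[0,0], fingers=[255,255])

```text
clock: 18.0
position: [623.8, -42.1, 67.1]
ee_rot: [-0.694, 0.72, -0.001, 0.001]
contact_force: [2.4, -5.1, -1.7]
gripper_width: -0.0
```

Request:
send_rows(translation=[[-0.001,0,0],[-0.002,0,0]], yaw=[0,0], fingers=[255,255])

```text
clock: 18.2
position: [623.8, -40.1, 67.1]
ee_rot: [-0.693, 0.72, -0.001, 0.001]
contact_force: [1.7, -3.6, -1.4]
gripper_width: 0.1
```

Request:
send_rows(translation=[[-0.001,0,0],[-0.002,0,0]], yaw=[0,0], fingers=[255,255])

```text
clock: 18.4
position: [623.9, -38.0, 67.1]
ee_rot: [-0.693, 0.72, -0.001, 0.001]
contact_force: [2.9, -4.1, -1.0]
gripper_width: 0.3
```

Request:
send_rows(translation=[[-0.001,0,0],[-0.002,0,0]], yaw=[0,0], fingers=[255,255])

```text
clock: 18.6
position: [624.0, -35.9, 67.1]
ee_rot: [-0.693, 0.72, -0.001, 0.001]
contact_force: [3.4, -4.8, -1.4]
gripper_width: -0.1
```

Request:
send_rows(translation=[[-0.001,0,0],[-0.002,0,0]], yaw=[0,0], fingers=[255,255])

```text
clock: 18.8
position: [624.1, -33.8, 67.1]
ee_rot: [-0.694, 0.72, -0.001, 0.001]
contact_force: [3.5, -4.0, -0.6]
gripper_width: 0.1
```

Request:
send_rows(translation=[[-0.001,0,0],[-0.002,0,0]], yaw=[0,0], fingers=[255,255])

```text
clock: 19.0
position: [624.2, -31.8, 67.1]
ee_rot: [-0.694, 0.72, -0.001, 0.001]
contact_force: [2.1, -4.2, -0.8]
gripper_width: 0.3
```

Request:
send_rows(translation=[[-0.001,0,0],[-0.002,0,0]], yaw=[0,0], fingers=[255,255])

```text
clock: 19.2
position: [624.2, -29.7, 67.1]
ee_rot: [-0.694, 0.72, -0.001, 0.001]
contact_force: [3.2, -4.7, -1.6]
gripper_width: 0.3
```

Request:
send_rows(translation=[[-0.001,0,0],[-0.002,0,0]], yaw=[0,0], fingers=[255,255])

```text
clock: 19.4
position: [624.3, -27.6, 67.1]
ee_rot: [-0.694, 0.72, -0.001, 0.001]
contact_force: [3.4, -4.2, -1.1]
gripper_width: -0.1
```

Request:
send_rows(translation=[[-0.001,0,0],[-0.002,0,0]], yaw=[0,0], fingers=[255,255])

```text
clock: 19.6
position: [624.4, -25.6, 67.1]
ee_rot: [-0.694, 0.72, -0.001, 0.001]
contact_force: [2.8, -3.9, -1.7]
gripper_width: 0.1
```

Request:
send_rows(translation=[[-0.001,0,0],[-0.002,0,0]], yaw=[0,0], fingers=[255,255])

```text
clock: 19.8
position: [624.4, -23.5, 67.2]
ee_rot: [-0.693, 0.72, -0.001, 0.001]
contact_force: [2.8, -4.9, -1.2]
gripper_width: -0.1
```

Request:
send_rows(translation=[[-0.001,0,0],[-0.002,0,0]], yaw=[0,0], fingers=[255,255])

```text
clock: 20.0
position: [624.5, -21.4, 67.2]
ee_rot: [-0.694, 0.72, -0.001, 0.001]
contact_force: [3.5, -3.2, -1.9]
gripper_width: 0.1
```

Request:
send_rows(translation=[[-0.001,0,0],[-0.002,0,0]], yaw=[0,0], fingers=[255,255])

```text
clock: 20.2
position: [624.6, -19.3, 67.2]
ee_rot: [-0.694, 0.72, -0.001, 0.001]
contact_force: [2.7, -4.2, -1.5]
gripper_width: -0.0
```

Request:
send_rows(translation=[[-0.001,0,0],[-0.002,0,0]], yaw=[0,0], fingers=[255,255])

```text
clock: 20.4
position: [624.6, -17.3, 67.2]
ee_rot: [-0.694, 0.72, -0.001, 0.001]
contact_force: [2.9, -3.2, -1.5]
gripper_width: 0.1
```

Request:
send_rows(translation=[[-0.001,0,0],[-0.002,0,0]], yaw=[0,0], fingers=[255,255])

```text
clock: 20.6
position: [624.7, -15.2, 67.2]
ee_rot: [-0.694, 0.72, -0.001, 0.001]
contact_force: [2.4, -4.7, -1.3]
gripper_width: 0.1
```

Request:
send_rows(translation=[[-0.001,0,0],[-0.002,0,0]], yaw=[0,0], fingers=[255,255])

```text
clock: 20.8
position: [624.7, -13.2, 67.2]
ee_rot: [-0.694, 0.72, -0.001, 0.0]
contact_force: [2.9, -3.9, -1.3]
gripper_width: 0.1
```

Request:
send_rows(translation=[[-0.001,0,0],[-0.002,0,0]], yaw=[0,0], fingers=[255,255])

```text
clock: 21.0
position: [624.8, -11.1, 67.2]
ee_rot: [-0.694, 0.72, -0.001, 0.0]
contact_force: [2.3, -4.6, -1.2]
gripper_width: 0.5
```

Request:
send_rows(translation=[[-0.001,0,0],[-0.002,0,0]], yaw=[0,0], fingers=[255,255])

```text
clock: 21.2
position: [624.8, -9.1, 67.3]
ee_rot: [-0.694, 0.72, -0.001, 0.0]
contact_force: [2.1, -4.0, -0.9]
gripper_width: -0.1
```

Request:
send_rows(translation=[[-0.001,0,0],[-0.002,0,0]], yaw=[0,0], fingers=[255,255])

```text
clock: 21.4
position: [624.9, -7.0, 67.3]
ee_rot: [-0.694, 0.72, -0.001, 0.0]
contact_force: [1.8, -3.5, -0.9]
gripper_width: -0.0
```

Request:
send_rows(translation=[[-0.001,0,0],[-0.002,0,0]], yaw=[0,0], fingers=[255,255])

```text
clock: 21.6
position: [624.9, -5.0, 67.3]
ee_rot: [-0.694, 0.72, -0.001, 0.0]
contact_force: [3.0, -4.8, -2.6]
gripper_width: 0.3
```

Request:
send_rows(translation=[[-0.001,0,0],[-0.002,0,0]], yaw=[0,0], fingers=[255,255])

```text
clock: 21.8
position: [625.0, -3.0, 67.3]
ee_rot: [-0.694, 0.72, -0.001, 0.0]
contact_force: [3.1, -4.0, -0.7]
gripper_width: -0.1
```

Request:
send_rows(translation=[[-0.001,0,0],[-0.002,0,0]], yaw=[0,0], fingers=[255,255])

```text
clock: 22.0
position: [625.0, -0.9, 67.3]
ee_rot: [-0.694, 0.72, -0.001, 0.0]
contact_force: [3.3, -4.1, -1.2]
gripper_width: -0.0
```

Request:
send_rows(translation=[[-0.001,0,0],[-0.002,0,0]], yaw=[0,0], fingers=[255,255])

```text
clock: 22.2
position: [625.0, 1.1, 67.4]
ee_rot: [-0.694, 0.72, -0.001, 0.0]
contact_force: [1.9, -4.2, -0.7]
gripper_width: -0.1
```

Request:
send_rows(translation=[[-0.001,0,0],[-0.002,0,0]], yaw=[0,0], fingers=[255,255])

```text
clock: 22.4
position: [625.1, 3.0, 67.4]
ee_rot: [-0.693, 0.72, -0.001, 0.0]
contact_force: [2.4, -5.6, -0.4]
gripper_width: 0.0
```

Request:
send_rows(translation=[[-0.001,0,0],[-0.002,0,0]], yaw=[0,0], fingers=[255,255])

```text
clock: 22.6
position: [625.1, 4.0, 67.4]
ee_rot: [-0.694, 0.72, -0.001, -0.001]
contact_force: [3.9, -8.4, -1.6]
gripper_width: 0.0
```

Request:
send_rows(translation=[[-0.001,0,0],[-0.002,0,0]], yaw=[0,0], fingers=[255,255])

```text
clock: 22.8
position: [625.1, 4.6, 67.4]
ee_rot: [-0.693, 0.721, -0.002, -0.002]
contact_force: [4.2, -10.3, -2.7]
gripper_width: 0.1
```

Request:
send_rows(translation=[[-0.0015,0,0],[-0.0025,0,0],[-0.0025,0,0]], yaw=[0,0,0], fingers=[255,255,255])

```text
clock: 23.1
position: [625.1, 5.1, 67.4]
ee_rot: [-0.693, 0.721, -0.002, -0.003]
contact_force: [4.7, -9.8, -0.6]
gripper_width: -0.0
```

Run:
```python
from h import *
plan(625.1,5.1,67.4,-92.2)
from bench import *
get_image("top");plan(625.1,5.1,67.4,-92.2);get_image("top");plan(625.1,5.1,67.4,-92.2)
```

```text
t 23.1 shift [ 0. -0.  0.] yaw -0.02 | pos [625.1   5.1  67.4] ang -92.22 F [ 4.7 -9.8 -0.6] w -0.0 toolz [-7.0e-04 -6.9e-03 -1.0e+00]
t 23.15 shift [0.     0.     0.0001] yaw -0.02 | pos [625.1   5.1  67.5] ang -92.22 F [  3.8 -10.7  -1.3] w 0.4 toolz [-6.0e-04 -6.8e-03 -1.0e+00]
t 23.2 shift [ 0.     -0.      0.0001] yaw -0.02 | pos [625.1   5.1  67.5] ang -92.22 F [  4.1 -10.2  -0.8] w 0.4 toolz [-6.0e-04 -6.8e-03 -1.0e+00]
```

Request:
send_rows(translation=[[-0.0015,0,0],[-0.003,0,0],[-0.003,0,0]], yaw=[0,0,0], fingers=[255,255,255])

```text
clock: 23.5
position: [625.1, 5.8, 67.5]
ee_rot: [-0.693, 0.721, -0.003, -0.004]
contact_force: [4.9, -11.7, -1.8]
gripper_width: -0.4
```

Run:
```python
from h import *
from bench import *
plan(625.1,5.1,67.4,-92.2)
get_image("top");plan(625.1,5.1,67.4,-92.2);get_image("top");plan(625.1,5.1,67.4,-92.2)
```

```text
t 23.5 shift [ 0.0007 -0.0001  0.0001] yaw -0.05 | pos [625.1   5.8  67.5] ang -92.25 F [  4.9 -11.7  -1.8] w -0.4 toolz [-0.0017 -0.0096 -1.    ]
t 23.55 shift [ 0.0007 -0.      0.0001] yaw -0.05 | pos [625.1   5.8  67.5] ang -92.25 F [  4.  -11.7  -1.1] w -0.0 toolz [-0.0016 -0.0095 -1.    ]
t 23.6 shift [ 0.0007 -0.0001  0.0001] yaw -0.06 | pos [625.1   5.8  67.5] ang -92.26 F [  3.8 -11.6  -1.8] w -0.1 toolz [-0.0016 -0.0094 -1.    ]
```

Force is steady at 11.6 N and the tip is about 3 mm past contact, which puts the buffer 2.4–3.2 mm in. Backing off.

Request:
send_rows(translation=[[0.001,0,0],[0.003,0,0],[0.006,0,0],[0.012,0,0],[0.025,0,0],[0.045,0,0],[0.06,0,-0.02],[0.06,0,-0.06],[0.06,0,-0.1],[0.06,0,-0.14],[0.06,0,-0.14],[0.06,0,-0.14]], yaw=[0,0,0,0,0,0,0,0,0,0,0,0], fingers=[255,255,255,255,255,255,255,255,255,255,255,255])

```text
clock: 24.8
position: [623.0, -53.1, 209.2]
ee_rot: [-0.693, 0.721, -0.003, -0.003]
contact_force: [0.6, -1.1, -0.7]
gripper_width: 0.4
```

Request:
send_rows(translation=[[0.04,0,0],[0.09,0,0],[0.14,0,0],[0.19,0,0],[0.24,0,0],[0.28,0,0],[0.28,0,0],[0.28,0,0]], yaw=[0,0,0,0,0,0,0,0], fingers=[255,255,255,255,255,255,255,255])

```text
clock: 25.6
position: [610.4, -333.8, 209.0]
ee_rot: [-0.692, 0.722, -0.001, -0.003]
contact_force: [0.1, 0.7, -0.8]
gripper_width: -0.2
```

Run:
```python
from h import *
from bench import *
s=get_image("scene");t=get_image("top");cv2.imwrite("pics/scene9.png",s);cv2.imwrite("pics/top9.png",t)
plan(625.1,5.1,67.4,-92.2)
def c(i,x,y,w,h,f): return cv2.resize(i[y:y+h,x:x+w],None,fx=f,fy=f,interpolation=cv2.INTER_CUBIC)
cv2.imwrite("pics/h_s.png",c(s,370,160,120,130,5));cv2.imwrite("pics/h_t.png",c(t,260,125,100,70,8))
```

```text
t 25.7 shift [-0.3385 -0.0007  0.1404] yaw -0.06 | pos [ 611.3 -332.   210.2] ang -92.26 F [0.2 0.3 0. ] w 0.2 toolz [-0.0015 -0.0072 -1.    ]
```

View pics/h_s.png

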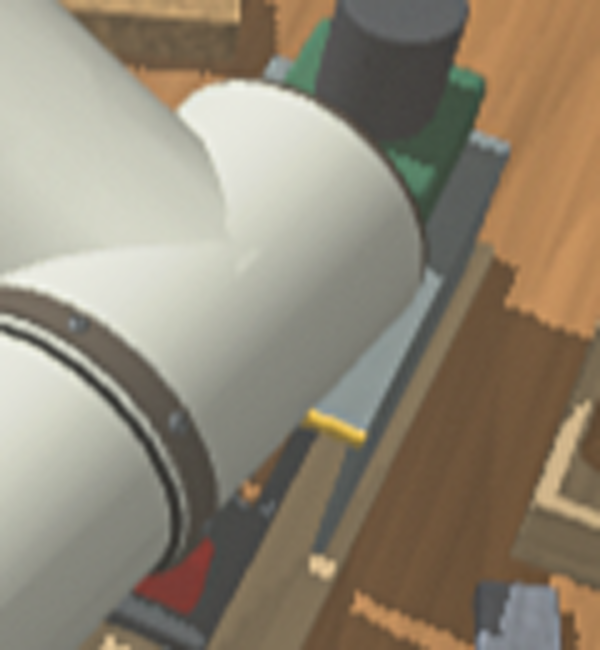

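View pics/top9.png

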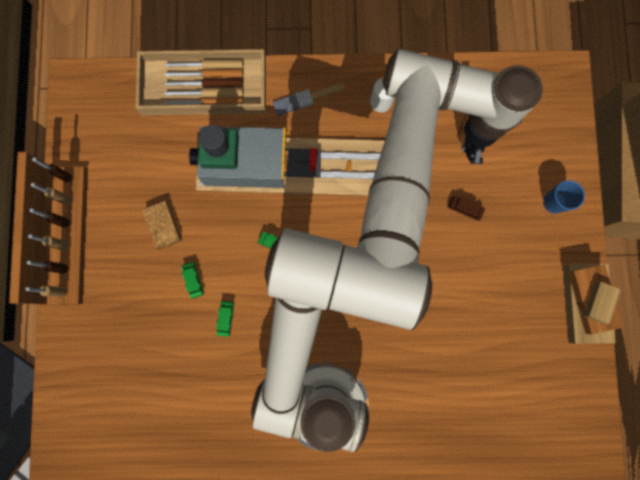

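View pics/scene9.png

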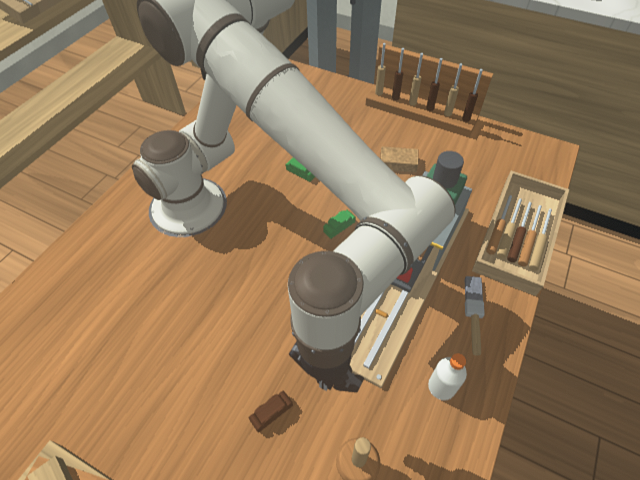

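The cork block and dark piece are unmoved, and the red block stands at (313,160) in top, just outside the hood edge. The arm hides the seat, so I'll move aside for a last look.

Request:
send_rows(translation=[[0,0.03,-0.02],[0,0.07,-0.04],[0,0.11,-0.06],[0,0.15,-0.06],[0,0.19,-0.06],[0,0.22,-0.06],[0,0.22,-0.06],[0,0.22,-0.06]], yaw=[0,0,0,0,0,0,0,0], fingers=[255,255,255,255,255,255,255,255])

```text
clock: 26.5
position: [391.7, -322.0, 271.2]
ee_rot: [-0.694, 0.72, -0.003, -0.003]
contact_force: [0.5, 0.1, 0.6]
gripper_width: -0.2
```

Run:
```python
from h import *
from bench import *
s=get_image("scene");t=get_image("top");cv2.imwrite("pics/scene10.png",s);cv2.imwrite("pics/top10.png",t)
def c(i,x,y,w,h,f): return cv2.resize(i[y:y+h,x:x+w],None,fx=f,fy=f,interpolation=cv2.INTER_CUBIC)
cv2.imwrite("pics/i.png",np.hstack([c(s,370,200,80,120,5),c(t,260,115,80,120,5)]))
```

```text
(no output)
```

View pics/i.png

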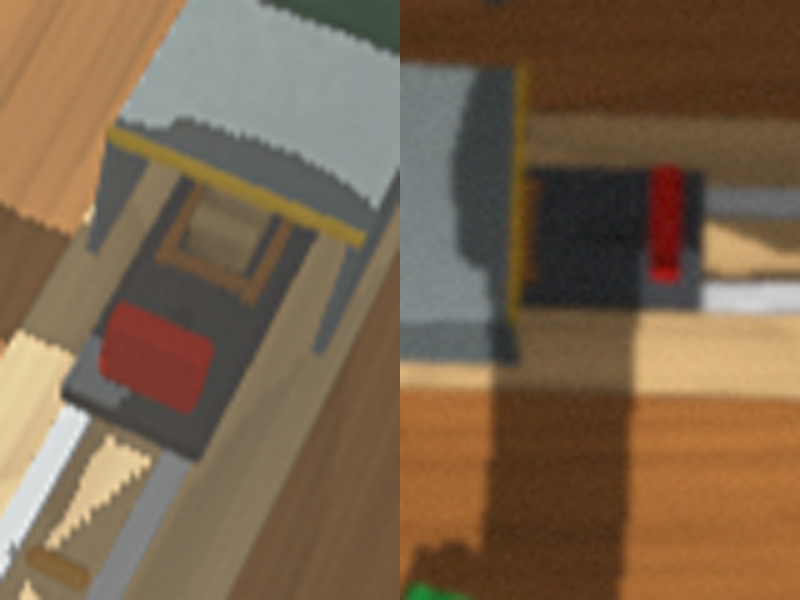

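The blank's rear end is visible inside the rim under the hood at about (228,230) in the scene half. The red block is outside the hood at (665,222) and nothing is touching it. Handing in.

Run:
```python
from bench import *
print(job_done())
```

```text
the job is handed in; nothing more can be done
None
```

The job is done and handed in after about 27 s. The blank is in its seat and released. I broke the carriage off the glue at about 10 N, slid it at 4–5 N, and it met the buffer at about 197 mm of travel.

I held it there at a steady 11.6 N, which puts the buffer about 2.4 mm in going by force, or 3.2 mm going by tip position. The two disagree slightly, partly because the tool tilted about 0.5° under load, but both are within the 2–4 mm asked for. Then I backed off and cleared the arm.

**Last checks:**
- **Blank:** in the last pictures it lies inside the rim, just under the hood edge.
- **Dark piece and cork block:** they look unmoved by eye in the pictures; I did not measure them again.
- **Robot:** it touches nothing, and the force reads about 0.
- **Not checked:** the carriage's resting contact with the hidden buffer cannot be seen. I infer it from the push force and position.

Seat positions from the two cameras differed by 2–3 mm, so I lined the blank up against the rim in the pictures before letting go.

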